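# Push the pressing board home in the sole press

### The job

Two freshly glued heels stand on the wooden pressing board in front of the yellow sole press, whose ram is swung aside. With the fingertips, push the board along the bench through the narrow gap between the press's two steel pillars until its far end sits flat against the steel back stop. Do not lift the board or touch the heels, which must ride along standing in their places on the pad, and leave everything else on the bench as it is.

Things in the scene. Friction and masses are not known exactly. Their poses are not given: they have to be found in the camera images.
- board: wooden board, 160 long (own x) x 100 wide (own y) x 20 mm thick, upright sides, corners rounded 8 mm, with a grey rubber pad 148 x 88 x 4 mm on top. Slides flat on the bench at up to about 9 N; 0.3 to 0.56 kg. Origin: centre of its underside, at bench height. Own +x starts within 26 degrees of the press's +x; the far end is the +x end. Home: origin at the press's origin, x axes parallel
- far_left (a point): on the board's far end face, near its left corner: 80 mm along board +x, 42 mm along +y, 10 mm up
- far_right (a point): on the board's far end face, near its right corner: 80 mm along board +x, 42 mm along -y, 10 mm up
- far_mid (a point): middle of the board's far end face: 80 mm along board +x, 10 mm up
- heel_a: brown stacked heel with black top piece, D-shaped, 50 x 48 x 36 mm high, 60 g, standing loose on the pad on the end of the board away from the press; origin: middle of its underside, 24 mm above the bench
- heel_b: the same kind of heel, standing loose on the pad on the end of the board near the press; origin: middle of its underside, 24 mm above the bench
- seat_a (a point): heel_a's place on the board: on top of the pad, 36 mm along board -x (the heel starts within 7 mm of it; it should stay on it)
- seat_b (a point): heel_b's place on the board: on top of the pad, 36 mm along board +x
- press: fixed sole press; origin on the bench midway between its two pillars; +x is the way the board goes in, +y left across the gap. Gap 106 mm: 3 mm to spare each side of the board. The ram, a yellow cylinder 98 mm wide from 85 to 266 mm above the bench, is fixed aside, centred at x = 11, y = -141 mm. A 45 mm high yellow casting lies behind the stop. The bed plate is flush with the bench
- stop (a point): middle of the flat front face of the steel back stop, 80 mm along press +x from its origin, 12 mm up; the face is square to the press's x, 100 mm wide and 30 mm high
- pillar_left (a point): axis, at bench height, of the left pillar: round steel, 36 mm diameter, at press x = 0, y = +71 mm; 154 mm high with its latch head. Behind each pillar a yellow web 38 mm high runs from x = 17 mm back to the casting, inner face at y = 66 mm, outer 100 mm
- pillar_right (a point): axis, at bench height, of the right pillar: round steel, 36 mm diameter, at press x = 0, y = -71 mm; 122 mm high under the hub of the ram's beam, 168 mm in all
- tin: shoe-polish tin, 82 mm diameter, 25 mm high, red lid; loose, right of the press, by the ram; not to be disturbed
- glue_jar: amber glue jar, 60 mm diameter, 85 mm high, black cap; loose, left of the left pillar; not to be disturbed
- hammer: hammer lying on the bench at the left, 260 mm long; loose; not to be disturbed
- brush: brush lying on the bench at the right, 200 mm long; loose; not to be disturbed
- screwdriver: screwdriver lying on the bench at the right, 190 mm long; loose; not to be disturbed
- nail_cup: small steel bowl, 72 mm diameter, 50 mm high, at the right; loose; not to be disturbed
- last: wooden shoe last standing on its sole at the left, 290 mm long, 75 mm high; loose; not to be disturbed
Mind the look-alikes: they are no part of the job. Leave any purple look-alike of the board alone.

How it is judged:
By the outcome, as a careful person would: the job done as asked, in the order asked, and still so for the second after the job is handed in, with the robot touching nothing.
It also fails if it takes over 72 s, if anything falls off the work surface, if the arm or the gripper's body presses on something with over 40 N, if the wrist force passes 120 N, or if a joint passes its speed limit or range.

### The arm

A 6-joint arm with a two-finger parallel gripper is mounted at the origin on the work surface. World frame = base frame: x ahead of the robot, y to its left, z up, the work surface at z = 0. Lengths are in m, angles in rad, forces in N, time in s.
With the tool pointing down it reaches from about 0.425 to 1.125 m from the base axis. Payload 14.9 kg.
Tool frame: the origin (TCP) lies on the mounting face of the last link; the fingertips stand 191 mm ahead of it and the grasp point (between the pads) lies 172 mm ahead of it; z points along the fingers, y is the line along which they close (so a half turn about z gives the same grasp; the last joint's range is limited). The gripper opens to 91 mm and grips with 3 to 60 N. Pads are 32 mm wide; open, the fingers measure 118 mm over their backs; the gripper's body (76 mm by 178 mm) begins 60 mm behind the grasp point.
Start: joints at [1.169, 0.379, 1.734, -0, 1.028, -0.033], TCP at [0.252, 0.653, 0.405] pointing down, gripper open.
Joint ranges: [-2.77, 2.77], [-0.74, 2.19], [0, 2.66], [-1.06, 4.2], [0.31, 2.87], [-3.08, 3.08]. Speed limits (rad/s): [1.89, 1.89, 2.39, 3.14, 3.14, 3.14].

### API

Orientations are given as a unit quaternion [x, y, z, w].
In Python, from cell import * gives the robot as it stands. The module is installed in compiled form; this text tells all that it offers.
- The arm moves only by the shell command python3 -m creep 'ROWS' [FORCE]. ROWS is JSON, a list of rows, each an object with "linear": the shift along the tool's x, y, z in m, a list of three; "turn": the turn, a rotation vector about the tool's x, y, z in rad, a list of three; "gripper": the gripper command: -1 is shut, 1 is fully open, values between are in proportion. A call has 1 to 8 rows; each row shifts and turns the commanded pose from where the row before left it, along the tool's axes as they then stand; what a row does not reach is not made up. A row lasts 1/8 s, in which the tool goes at most 62.5 mm and 10.7 degrees, less where a joint would pass 70% of its speed; a pose out of reach is approached as far as the arm can. A call with a gripper value outside its range is refused whole. The fingers move at their own pace and stop on an object; FORCE is the grip in N (left out, the last holds). Time passes only in rows, so rows that do not move let the fingers close. It gives the time, the measured TCP pose, the force, the opening and the grip force at its end, in the units of the state.
- read_state(): the state, without advancing time (a new reading comes with each control period).
- capture(name): name is "scene" or "top"; returns a dict with "image" (384x512x3 uint8, red, green, blue), "fx", "fy", "cx", "cy" (pixels), "extrinsics" (4x4, takes a point from camera to world coordinates). Camera axes: x right, y down, z forward; pixel columns grow to the right and rows downward; lengths in m; the calibration is good to about 2 mm. A picture is of the moment at which its call begins. There is no depth.
- close_job(): hands the job in; it is judged then, once.
The state is a dict: "time": time; "qpos": joint angles; "joint_velocities": joint speeds; "effort": joint torques, N m; "tool_pos": TCP position; "tcp_rot": TCP orientation; "force": force on the tool from outside, world axes, zero at the start; "torque": the same for the moment, N m; "finger_gap": finger opening in m; "grip_force": force on a finger pad.
Only numpy, scipy, OpenCV 4.12 (cv2) and the standard library are available. Lean on these libraries where they do the work, as an engineer would, in place of code of your own. Each camera call takes 0.05 s, during which the arm holds its last target. There are 200 camera calls.

## Working session

There is one attempt and no reset: what is moved stays moved. The work goes in short steps, Python scripts to look and compute and a shell command to move; the robot and the scene stay as the last step left them, time stands still between calls to the robot, and variables do not carry over. Pictures are saved under pics/ and viewed, at most 10 in all, crops included, and the job is handed in when it is done.

```bash
mkdir -p pics; cat > h.py <<'E'
from cell import *
import numpy as np, cv2
def snap(n,f):
    c=capture(n); cv2.imwrite('pics/'+f+'.png',c['image'][:,:,::-1]); np.savez('pics/'+f,**{k:c[k] for k in c}); return c
def ray(c,u,v):
    E=np.array(c['extrinsics']); d=E[:3,:3]@np.array([(u-c['cx'])/c['fx'],(v-c['cy'])/c['fy'],1]); return E[:3,3],d
def atz(c,u,v,z):
    o,d=ray(c,u,v); return o+d*(z-o[2])/d[2]
def proj(c,p):
    E=np.linalg.inv(np.array(c['extrinsics'])); q=E[:3,:3]@np.array(p)+E[:3,3]; return [c['fx']*q[0]/q[2]+c['cx'],c['fy']*q[1]/q[2]+c['cy']]
E
python3 - <<'E'
from h import *
s=read_state(); print(s)
a=snap('scene','s0');b=snap('top','t0')
for c in(a,b): print(c['fx'],c['cx'],c['cy'],np.round(c['extrinsics'],3).tolist())
im=np.vstack([cv2.resize(x['image'],None,fx=1.0,fy=1.0) for x in (a,b)])
cv2.imwrite('pics/s0b.png',cv2.resize(a['image'],(800,600))[:,:,::-1])
cv2.imwrite('pics/t0b.png',cv2.resize(b['image'],(800,600))[:,:,::-1])
E
```

```text
{'time': 0.0, 'qpos': array([ 1.16870814e+00,  3.79426343e-01,  1.73479979e+00,  8.41683696e-06,
        1.02851230e+00, -3.32960844e-02]), 'joint_velocities': array([ 1.93686849e-04,  5.59393627e-05,  1.18480412e-03, -7.91177247e-04,
       -4.01697654e-04,  1.56216093e-03]), 'effort': array([-1.82995031e-03, -7.63704658e+01, -4.34378242e+01,  6.50989381e-02,
        4.24588937e-02, -1.20479026e-04]), 'tool_pos': array([0.25226765, 0.65275276, 0.40406629]), 'tcp_rot': array([ 1.83354964e-01,  9.83046606e-01, -5.58588554e-04, -1.27248836e-04]), 'force': array([ 0.68627226,  0.19416379, -0.97428284]), 'torque': array([-0.06803773,  0.02406075,  0.00390034]), 'grip_force': 0.0, 'finger_gap': 0.09130216133075612}
491.38790021032713 250.55514693079496 193.27063043319265 [[0.296, 0.614, -0.731, 1.705], [0.955, -0.191, 0.227, -0.374], [-0.0, -0.766, -0.643, 1.059], [0.0, 0.0, 0.0, 1.0]]
456.09653947989904 252.51149824453728 192.81483665924117 [[0.012, -0.983, 0.183, 0.298], [-1.0, -0.014, -0.01, 0.008], [0.013, -0.182, -0.983, 1.459], [0.0, 0.0, 0.0, 1.0]]
```

View pics/s0b.png

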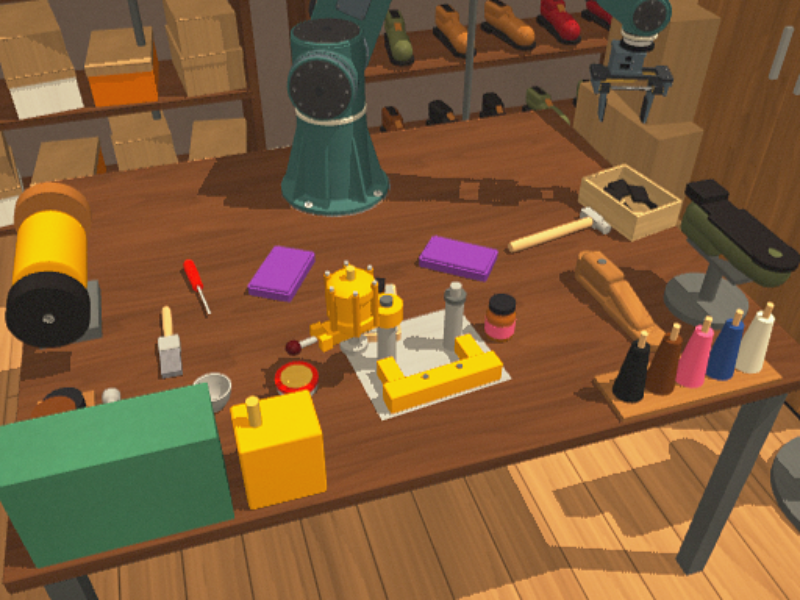

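View pics/t0b.png

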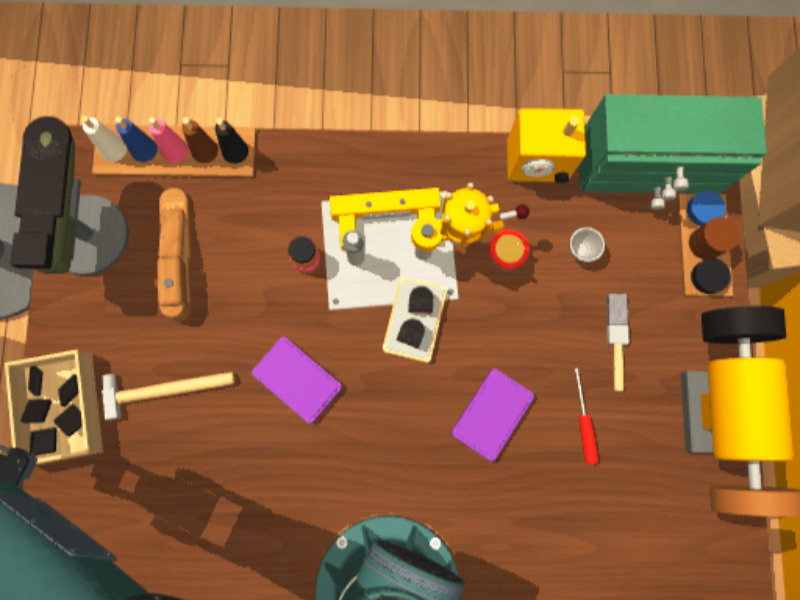

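The top view shows the real board, with a pad and two black-topped heels, at about (415,320) in the 800x600 view. The look-alikes are two purple boards at (297,380) and (493,415), so I choose the one with heels. The press is at about (390,230), and the ram is swung to the right at (468,215). Next I'll check the choice in a close crop.

```bash
python3 - <<'E'
import cv2
i=cv2.imread('pics/t0.png')[115:240,180:330]  # u0=180 v0=115
cv2.imwrite('pics/t0c.png',cv2.resize(i,None,fx=4.8,fy=4.8,interpolation=cv2.INTER_CUBIC))
E
```

```text
(no output)
```

View pics/t0c.png

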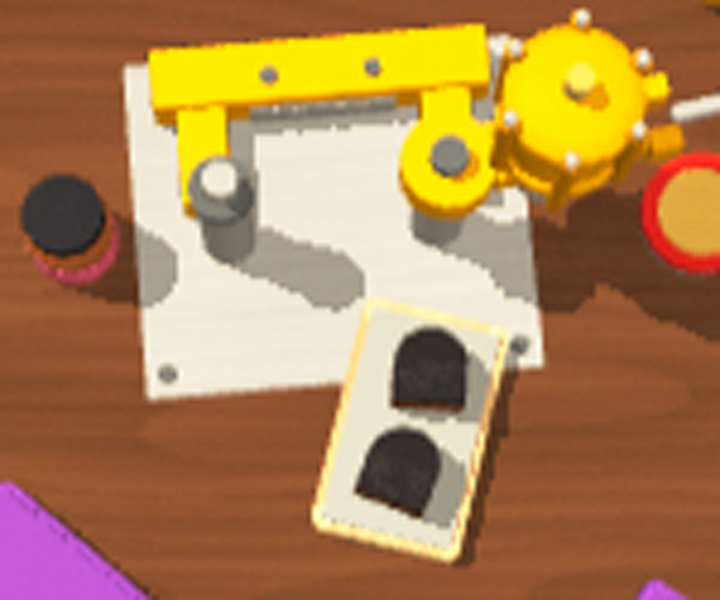

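The crop confirms it: a wooden rim with a grey pad and two heels. Board corners in the crop are FL(368,300), FR(510,328), NR(455,562) and NL(312,522). Pillar tops are (222,180) and (450,157), and the bed plate's front edge runs (148,398)-(543,366).

```bash
cat >> h.py <<'E'
def cr(c,X,Y,z,u0=180,v0=115,s=4.8): return atz(c,u0+(X+.5)/s-.5,v0+(Y+.5)/s-.5,z)
E
python3 - <<'E'
from h import *
c=dict(np.load('pics/t0.npz'))
B=np.array([cr(c,*p,.02) for p in[(365,296),(513,325),(457,567),(309,525)]])[:,:2]
m=B.mean(0); x=(B[0]+B[1]-B[2]-B[3]); 
print(B.round(4).tolist(),'board',m,np.degrees(np.arctan2(x[1],x[0])),[np.linalg.norm(B[i]-B[(i+1)%4]) for i in range(4)])
L=cr(c,222,180,.154);R=cr(c,450,157,.168); d=(L-R)[:2]
print('pillars',L,R,np.linalg.norm(d),'angle',np.degrees(np.arctan2(-d[0],d[1])),'mid',(L+R)/2)
f=[cr(c,148,398,0),cr(c,543,366,0)];d=f[0]-f[1];print('bed',f,np.degrees(np.arctan2(-d[0],d[1])))
f=[cr(c,152,109,.045),cr(c,487,84,.045)];d=f[0]-f[1];print('cast',f,np.degrees(np.arctan2(-d[0],d[1])))
for n,p in(('jar',(63,216,.085)),('ha',(400,470,.06)),('hb',(430,370,.06)),('ramtop',(575,88,.266)),('tin',(700,213,.025))): print(n,cr(c,*p).round(4))
E=np.load('pics/s0.npz'); i=cv2.imread('pics/s0.png')[155:270,200:340]
cv2.imwrite('pics/s0c.png',cv2.resize(i,None,fx=5,fy=5,interpolation=cv2.INTER_CUBIC))
s=dict(E)
for p in(L,R): print([ (np.array(proj(s,p))-[200,155])*5])
for p in B: print((np.array(proj(s,[*p,.02]))-[200,155])*5)
E
```

```text
[[0.6196, -0.0163], [0.6012, -0.1159], [0.4379, -0.0788], [0.4643, 0.019]] board [ 0.5307561  -0.04799964] -12.80008204956788 [np.float64(0.10138146887309551), np.float64(0.1674474348846453), np.float64(0.10133818669446576), np.float64(0.1592609436468652)]
pillars [0.66150927 0.07493585 0.154     ] [ 0.67435118 -0.06474119  0.168     ] 0.1402661417226008 angle 5.253007406573645 mid [0.66793023 0.00509733 0.161     ]
bed [array([0.55131942, 0.12927015, 0.        ]), array([ 0.57725021, -0.13802118,  0.        ])] 5.541107552789387
cast [array([0.74041105, 0.12857677, 0.045     ]), array([ 0.76160685, -0.09646278,  0.045     ])] 5.380643970659961
jar [0.6551 0.1805 0.085 ]
ha [ 0.4961 -0.0394  0.06  ]
hb [ 0.562  -0.0584  0.06  ]
ramtop [ 0.6876 -0.1302  0.266 ]
tin [ 0.6795 -0.2423  0.025 ]
[array([456.13257974, 135.21702149])]
[array([235.41557836, 175.0526636 ])]
[285.06525405 288.81405708]
[123.98113151 301.6665793 ]
[114.83245167 134.41350928]
[264.54933504 130.95120456]
```

View pics/s0c.png

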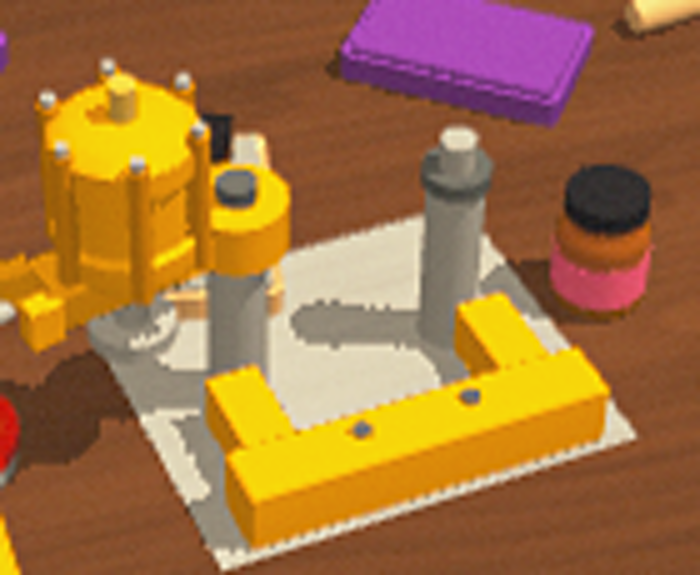

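```bash
cat >> h.py <<'E'
from scipy.spatial.transform import Rotation as Ro
P0=np.array([.668,.005]); PY=5.4
def p2w(x,y):
    a=np.radians(PY); return P0+[x*np.cos(a)-y*np.sin(a),x*np.sin(a)+y*np.cos(a)]
def w2p(p):
    a=np.radians(PY); d=np.array(p[:2])-P0; return np.array([d[0]*np.cos(a)+d[1]*np.sin(a),-d[0]*np.sin(a)+d[1]*np.cos(a)])
def yaw(s): 
    y=Ro.from_quat(s['tcp_rot']).as_matrix()[:,1]; return np.degrees(np.arctan2(y[1],y[0]))
def go(x,y,z,yw):
    s=read_state(); R=Ro.from_quat(s['tcp_rot']).as_matrix()
    print('t',round(s['time'],2),'pos',s['tool_pos'].round(4),'yaw',round(yaw(s),2),'F',s['force'].round(1),'gap',round(s['finger_gap'],3))
    print('lin',(R.T@(np.array([x,y,z])-s['tool_pos'])).round(4),'turn z',round(-np.radians((yw-yaw(s)+90)%180-90),3))
E
python3 - <<'E'
from h import *
c=dict(np.load('pics/t0.npz'))
for n,p in(('pR',(497,370)),('pRl',(453,430)),('pLr',(342,388)),('pLb',(312,422))): print(n,atz(c,p[0]/1.5625,p[1]/1.5625,.02).round(3))
a=np.radians(-12.8); b=np.array([.5308,-.048]); ex=np.array([np.cos(a),np.sin(a)]);ey=np.array([-ex[1],ex[0]])
t=b-.005*ex-.078*ey; print(t)
for k in(-49,-35,35,49):print(t+k/1e3*ex)
go(*t,.404,-12.8+180)
E
```

```text
pR [ 0.427 -0.216  0.02 ]
pRl [ 0.306 -0.126  0.02 ]
pLr [0.387 0.096 0.02 ]
pLb [0.319 0.154 0.02 ]
[ 0.50864347 -0.12295391]
[ 0.46086115 -0.11209803]
[ 0.47451324 -0.11519971]
[ 0.5427737 -0.1307081]
[ 0.55642579 -0.13380978]
t 0.1 pos [0.2523 0.6528 0.4042] yaw 68.87 F [ 0.4 -0.  -1.3] gap 0.091
lin [-0.5188 -0.6312  0.0007] turn z 1.425
```

```bash
R='{"linear":[-0.0371,-0.0451,0],"turn":[0,0,0],"gripper":0.54}'; python3 -m creep '[{"linear":[-0.0371,-0.0451,0],"turn":[0,0,0],"gripper":0.54},{"linear":[-0.0371,-0.0451,0],"turn":[0,0,0],"gripper":0.54},{"linear":[-0.0371,-0.0451,0],"turn":[0,0,0],"gripper":0.54},{"linear":[-0.0371,-0.0451,0],"turn":[0,0,0],"gripper":0.54},{"linear":[-0.0371,-0.0451,0],"turn":[0,0,0],"gripper":0.54},{"linear":[-0.0371,-0.0451,0],"turn":[0,0,0],"gripper":0.54},{"linear":[-0.0371,-0.0451,0],"turn":[0,0,0],"gripper":0.54}]'
python3 -m creep '[{"linear":[-0.0371,-0.0451,0],"turn":[0,0,0],"gripper":0.54},{"linear":[-0.0371,-0.0451,0],"turn":[0,0,0],"gripper":0.54},{"linear":[-0.0371,-0.0451,0],"turn":[0,0,0],"gripper":0.54},{"linear":[-0.0371,-0.0451,0],"turn":[0,0,0],"gripper":0.54},{"linear":[-0.0371,-0.0451,0],"turn":[0,0,0],"gripper":0.54},{"linear":[-0.0371,-0.0451,0],"turn":[0,0,0],"gripper":0.54},{"linear":[-0.0371,-0.0451,0],"turn":[0,0,0],"gripper":0.54}]'
python3 -m creep '[{"linear":[0,0,0],"turn":[0,0,0.178],"gripper":0.54},{"linear":[0,0,0],"turn":[0,0,0.178],"gripper":0.54},{"linear":[0,0,0],"turn":[0,0,0.178],"gripper":0.54},{"linear":[0,0,0],"turn":[0,0,0.178],"gripper":0.54},{"linear":[0,0,0],"turn":[0,0,0.178],"gripper":0.54},{"linear":[0,0,0],"turn":[0,0,0.178],"gripper":0.54},{"linear":[0,0,0],"turn":[0,0,0.178],"gripper":0.54},{"linear":[0,0,0],"turn":[0,0,0.178],"gripper":0.54}]'
python3 - <<'E'
from h import *
go(.5086,-.123,.198,-12.8)
E
```

```text
time: 0.98
tool_pos: [0.3809, 0.2631, 0.4047]
tcp_rot: [0.183, 0.983, 0.0, 0.0]
force: [0.2, -0.7, -0.1]
finger_gap: 0.0701
grip_force: 0.0
time: 1.85
tool_pos: [0.5094, -0.1253, 0.4047]
tcp_rot: [0.184, 0.983, 0.0, 0.0]
force: [1.5, 0.5, -0.7]
finger_gap: 0.0705
grip_force: 0.0
time: 2.85
tool_pos: [0.5091, -0.1232, 0.4045]
tcp_rot: [0.783, 0.622, -0.0, -0.0]
force: [-0.3, 0.4, 0.3]
finger_gap: 0.0701
grip_force: 0.0
t 2.85 pos [ 0.5091 -0.1232  0.4045] yaw -13.06 F [-0.3  0.4  0.3] gap 0.07
lin [ 1.000e-04 -4.000e-04  2.065e-01] turn z -0.004
```

```bash
python3 -m creep '[{"linear":[-0.004,0,0.04],"turn":[0,0,0],"gripper":0.54},{"linear":[0,0,0.04],"turn":[0,0,0],"gripper":0.54},{"linear":[0,0,0.04],"turn":[0,0,0],"gripper":0.54},{"linear":[0,0,0.04],"turn":[0,0,0],"gripper":0.54},{"linear":[0,0,0.03],"turn":[0,0,0],"gripper":0.54},{"linear":[0,0,0.016],"turn":[0,0,0],"gripper":0.54},{"linear":[0,0,0],"turn":[0,0,0],"gripper":0.54}]'
python3 - <<'E'
from h import *
c=snap('top','t1'); s=snap('scene','s1')
a=cv2.resize(c['image'][115:240,180:330],(600,500),interpolation=2)
b=cv2.resize(c['image'],(1,1))
cv2.imwrite('pics/t1c.png',a[:,:,::-1])
E
```

```text
time: 3.72
tool_pos: [0.5082, -0.1271, 0.1982]
tcp_rot: [0.781, 0.624, -0.0, -0.001]
force: [-0.1, 0.5, 0.4]
finger_gap: 0.0706
grip_force: 0.0
```

View pics/t1c.png

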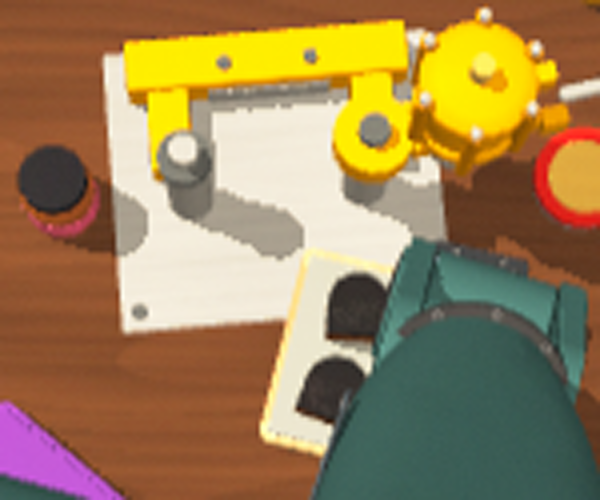

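The arm is down to the right of the board, whose left rim is still at (305,250)-(265,440), and nothing was disturbed. Next I'll make contact slowly.

```bash
python3 -m creep '[{"linear":[0.005,0,0],"turn":[0,0,0],"gripper":0.54},{"linear":[0.004,0,0],"turn":[0,0,0],"gripper":0.54},{"linear":[0.002,0,0],"turn":[0,0,0],"gripper":0.54},{"linear":[0.002,0,0],"turn":[0,0,0],"gripper":0.54}]'
python3 -m creep '[{"linear":[0.0015,0,0],"turn":[0,0,0],"gripper":0.54},{"linear":[0.0015,0,0],"turn":[0,0,0],"gripper":0.54}]'
python3 -m creep '[{"linear":[0.0015,0,0],"turn":[0,0,0],"gripper":0.54},{"linear":[0.0015,0,0],"turn":[0,0,0],"gripper":0.54}]'
```

```text
time: 4.32
tool_pos: [0.5113, -0.1143, 0.1989]
tcp_rot: [0.781, 0.624, 0.0, 0.0]
force: [-0.0, -0.1, -0.1]
finger_gap: 0.0702
grip_force: 0.0
time: 4.58
tool_pos: [0.5119, -0.1116, 0.1987]
tcp_rot: [0.781, 0.624, -0.0, 0.0]
force: [-0.2, -2.0, 0.1]
finger_gap: 0.0701
grip_force: 1.3
time: 4.82
tool_pos: [0.5126, -0.1086, 0.1987]
tcp_rot: [0.781, 0.624, -0.0, 0.0]
force: [-1.4, -2.2, 0.3]
finger_gap: 0.0701
grip_force: 1.3
```

```bash
python3 -m creep '[{"linear":[0.00226,0.0013,0],"turn":[0,0,-0.0198],"gripper":0.54},{"linear":[0.00226,0.0013,0],"turn":[0,0,-0.0198],"gripper":0.54},{"linear":[0.00226,0.0013,0],"turn":[0,0,-0.0198],"gripper":0.54},{"linear":[0.00226,0.0013,0],"turn":[0,0,-0.0198],"gripper":0.54},{"linear":[0.00226,0.0013,0],"turn":[0,0,-0.0198],"gripper":0.54},{"linear":[0.00226,0.0013,0],"turn":[0,0,-0.0198],"gripper":0.54},{"linear":[0.00226,0.0013,0],"turn":[0,0,-0.0198],"gripper":0.54},{"linear":[0.00226,0.0013,0],"turn":[0,0,-0.0198],"gripper":0.54}]'
python3 - <<'E'
from h import *
s=read_state(); R=Ro.from_quat(s['tcp_rot']).as_matrix(); b=s['tool_pos']+R@[.066,.005,0]
print(w2p(b),yaw(s)-PY,s['force'],s['torque'])
c=snap('top','t2'); cv2.imwrite('pics/t2c.png',cv2.resize(c['image'][115:240,180:330],(600,500),interpolation=2)[:,:,::-1])
E
```

```text
time: 5.82
tool_pos: [0.5257, -0.0922, 0.1987]
tcp_rot: [0.729, 0.685, 0.0, 0.0]
force: [-0.2, -2.9, 0.3]
finger_gap: 0.0698
grip_force: 1.1
[-0.13563189 -0.01895805] -8.96666460975688 [-0.16194484 -2.89187846  0.33842088] [-0.44307917 -0.01762142 -0.07600284]
```

View pics/t2c.png

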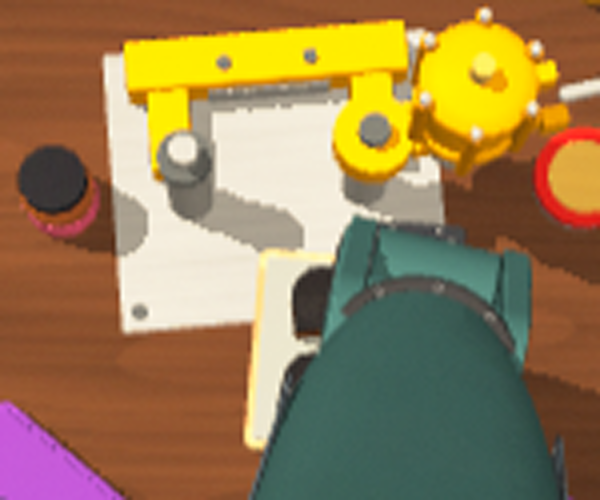

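The board has turned about 9° with the tool: its left rim now runs (262,255)-(247,445), and the heels are standing. I'll continue the arc.

```bash
python3 -m creep '[{"linear":[0.00226,0.0013,0],"turn":[0,0,-0.0196],"gripper":0.54},{"linear":[0.00226,0.0013,0],"turn":[0,0,-0.0196],"gripper":0.54},{"linear":[0.00226,0.0013,0],"turn":[0,0,-0.0196],"gripper":0.54},{"linear":[0.00226,0.0013,0],"turn":[0,0,-0.0196],"gripper":0.54},{"linear":[0.00226,0.0013,0],"turn":[0,0,-0.0196],"gripper":0.54},{"linear":[0.00226,0.0013,0],"turn":[0,0,-0.0196],"gripper":0.54},{"linear":[0.00226,0.0013,0],"turn":[0,0,-0.0196],"gripper":0.54},{"linear":[0.00226,0.0013,0],"turn":[0,0,-0.0196],"gripper":0.54}]'
python3 - <<'E'
from h import *
s=read_state(); R=Ro.from_quat(s['tcp_rot']).as_matrix(); b=s['tool_pos']+R@[.066,.005,0]
print(w2p(b),yaw(s)-PY,s['force'],s['torque'])
E
python3 -m creep '[{"linear":[-0.01,0,0],"turn":[0,0,0],"gripper":0.54},{"linear":[-0.03,0,0],"turn":[0,0,0],"gripper":0.54},{"linear":[0,0,-0.05],"turn":[0,0,0],"gripper":0.54},{"linear":[0,0,-0.06],"turn":[0,0,0],"gripper":0.2},{"linear":[-0.06,0,0],"turn":[0,0,0],"gripper":0.2},{"linear":[-0.06,0,0],"turn":[0,0,0],"gripper":0.2},{"linear":[-0.06,0,0],"turn":[0,0,0],"gripper":0.2}]'
python3 - <<'E'
from h import *
c=snap('top','t3'); cv2.imwrite('pics/t3c.png',cv2.resize(c['image'][115:240,180:330],(720,600),interpolation=2)[:,:,::-1])
E
```

```text
time: 6.88
tool_pos: [0.5359, -0.0741, 0.1988]
tcp_rot: [0.673, 0.74, 0.0, 0.0]
force: [0.2, -1.9, 0.2]
finger_gap: 0.0704
grip_force: 1.1
[-0.13393322 -0.00029558] 0.016025790597463896 [ 0.1854849  -1.88703577  0.18800513] [-0.45578332  0.00067431 -0.05775109]
time: 7.75
tool_pos: [0.556, -0.2956, 0.3091]
tcp_rot: [0.673, 0.739, 0.0, 0.0]
force: [1.3, 0.1, 0.0]
finger_gap: 0.0547
grip_force: 0.0
```

View pics/t3c.png

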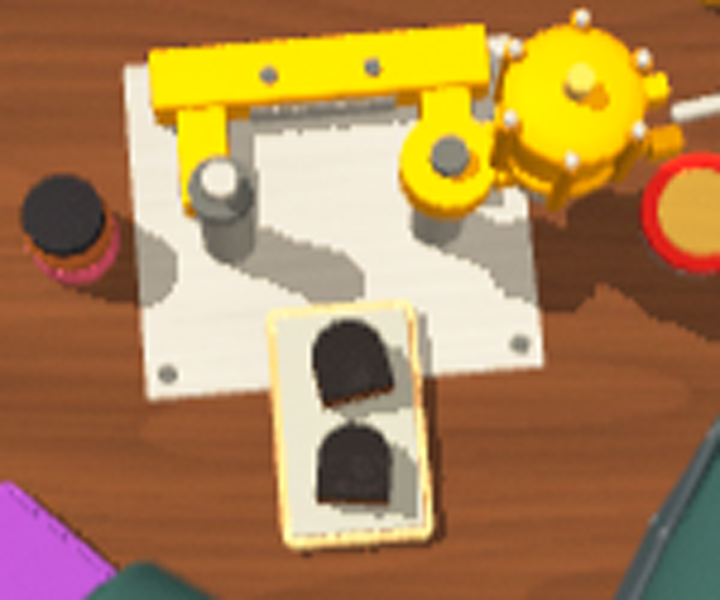

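The board now lines up with the gap: corners FL(267,310), FR(413,299), NR(435,543), NL(287,550), and both heels are standing. The inner edges of the pillar bases are about (257,247) and (413,232). I'll compute the residual.

```bash
python3 - <<'E'
from h import *
c=dict(np.load('pics/t3.npz'))
B=np.array([w2p(cr(c,*p,.02)) for p in[(266,309),(414,298),(436,546),(285,551)]])
print(B.round(4).tolist(),B.mean(0)); d=B[0]+B[1]-B[2]-B[3]; print(np.degrees(np.arctan2(d[1],d[0])))
for p in((257,247),(413,232)): print(w2p(cr(c,*p,.003)))
for p in((232,262),(437,244)): print('front base',w2p(cr(c,*p,0)))
t=p2w(-.134-.08-.016-.008,0); print(t, np.hypot(*t)); go(*t,.309,PY-90)
E
```

```text
[[-0.0538, 0.0505], [-0.0541, -0.0494], [-0.2221, -0.0492], [-0.2173, 0.0502]] [-0.13683078  0.00051595]
0.019332054279483032
[-0.00638673  0.05349338]
[-0.00426462 -0.05376849]
front base [-0.01481457  0.07134425]
front base [-0.01325171 -0.06963534]
[ 0.43105625 -0.01739778] 0.43140720375694913
t 7.8 pos [ 0.5566 -0.3011  0.3095] yaw 5.22 F [-2.8 -4.4  1.8] gap 0.055
lin [ 0.294  -0.0992 -0.0004] turn z 1.568
```

```bash
python3 -m creep '[{"linear":[0.049,-0.0165,0],"turn":[0,0,0],"gripper":0.2},{"linear":[0.049,-0.0165,0],"turn":[0,0,0],"gripper":0.2},{"linear":[0.049,-0.0165,0],"turn":[0,0,0],"gripper":0.2},{"linear":[0.049,-0.0165,0],"turn":[0,0,0],"gripper":0.2},{"linear":[0.049,-0.0165,0],"turn":[0,0,0],"gripper":0.2},{"linear":[0.049,-0.0165,0],"turn":[0,0,0],"gripper":0.2},{"linear":[0,0,0],"turn":[0,0,0.18],"gripper":0.2},{"linear":[0,0,0],"turn":[0,0,0.18],"gripper":0.2}]'
python3 -m creep '[{"linear":[0,0,0],"turn":[0,0,0.175],"gripper":0.2},{"linear":[0,0,0],"turn":[0,0,0.175],"gripper":0.2},{"linear":[0,0,0],"turn":[0,0,0.175],"gripper":0.2},{"linear":[0,0,0],"turn":[0,0,0.175],"gripper":0.2},{"linear":[0,0,0],"turn":[0,0,0.175],"gripper":0.2},{"linear":[0,0,0],"turn":[0,0,0.175],"gripper":0.2},{"linear":[0,0,0],"turn":[0,0,0.16],"gripper":0.2},{"linear":[0,0,0],"turn":[0,0,0],"gripper":0.2}]'
python3 - <<'E'
from h import *
t=p2w(-.134-.08-.016-.008,0); go(*t,.1985,PY-90); print(read_state()['qpos'].round(2))
E
```

```text
time: 8.8
tool_pos: [0.4302, -0.0095, 0.3089]
tcp_rot: [0.796, 0.605, 0.0, 0.0]
force: [-0.4, 0.8, 0.5]
finger_gap: 0.0549
grip_force: 0.0
time: 9.8
tool_pos: [0.4304, -0.01, 0.3088]
tcp_rot: [0.999, 0.047, -0.0, -0.0]
force: [0.3, -0.8, -0.9]
finger_gap: 0.0547
grip_force: 0.0
t 9.8 pos [ 0.4304 -0.01    0.3088] yaw -84.58 F [ 0.3 -0.8 -0.9] gap 0.055
lin [0.     0.0074 0.1103] turn z 0.0
[-0.08  0.11  2.31  0.    0.73  1.4 ]
```

```bash
python3 -m creep '[{"linear":[-0.002,0.0074,0.03],"turn":[0,0,0],"gripper":0.2},{"linear":[0,0,0.04],"turn":[0,0,0],"gripper":0.2},{"linear":[0,0,0.03],"turn":[0,0,0],"gripper":0.2},{"linear":[0,0,0.0103],"turn":[0,0,0],"gripper":0.2},{"linear":[0,0,0],"turn":[0,0,0],"gripper":0.2}]'
python3 -m creep '[{"linear":[0.003,0,0],"turn":[0,0,0],"gripper":0.2},{"linear":[0.003,0,0],"turn":[0,0,0],"gripper":0.2},{"linear":[0.003,0,0],"turn":[0,0,0],"gripper":0.2},{"linear":[0.002,0,0],"turn":[0,0,0],"gripper":0.2}]'
python3 - <<'E'
from h import *
t=p2w(-.096,0); go(*t,.1985,PY-90); print(w2p(read_state()['tool_pos']),read_state()['torque'])
E
```

```text
time: 10.42
tool_pos: [0.4292, -0.0174, 0.1984]
tcp_rot: [0.999, 0.048, -0.0, -0.0]
force: [0.0, 0.4, 0.4]
finger_gap: 0.0545
grip_force: 0.0
time: 10.92
tool_pos: [0.44, -0.0162, 0.1986]
tcp_rot: [0.999, 0.047, -0.0, -0.0]
force: [-3.7, -0.2, 2.7]
finger_gap: 0.0546
grip_force: 1.8
t 10.93 pos [ 0.44   -0.0162  0.1986] yaw -84.6 F [-3.7 -0.2  2.7] gap 0.055
lin [0.133  0.0003 0.    ] turn z 0.0
[-0.22899077  0.0003231 ] [-0.11673434  0.79355992  0.00440522]
```

```bash
python3 -m creep '[{"linear":[0.004,0,0],"turn":[0,0,0],"gripper":0.2},{"linear":[0.004,0,0],"turn":[0,0,0],"gripper":0.2},{"linear":[0.004,0,0],"turn":[0,0,0],"gripper":0.2},{"linear":[0.004,0,0],"turn":[0,0,0],"gripper":0.2},{"linear":[0.004,0,0],"turn":[0,0,0],"gripper":0.2},{"linear":[0.004,0,0],"turn":[0,0,0],"gripper":0.2},{"linear":[0.004,0,0],"turn":[0,0,0],"gripper":0.2}]'
python3 - <<'E'
from h import *
s=read_state();print(w2p(s['tool_pos']),s['torque'])
c=snap('top','t4'); cv2.imwrite('pics/t4c.png',cv2.resize(c['image'][115:240,180:330],(720,600),interpolation=2)[:,:,::-1])
E
```

```text
time: 11.8
tool_pos: [0.4682, -0.0136, 0.1984]
tcp_rot: [0.999, 0.047, 0.0, 0.0]
force: [-3.6, 0.0, 0.7]
finger_gap: 0.0549
grip_force: 1.3
[-0.2006657   0.00025215] [-0.07940213  0.64195188 -0.0735242 ]
```

View pics/t4c.png

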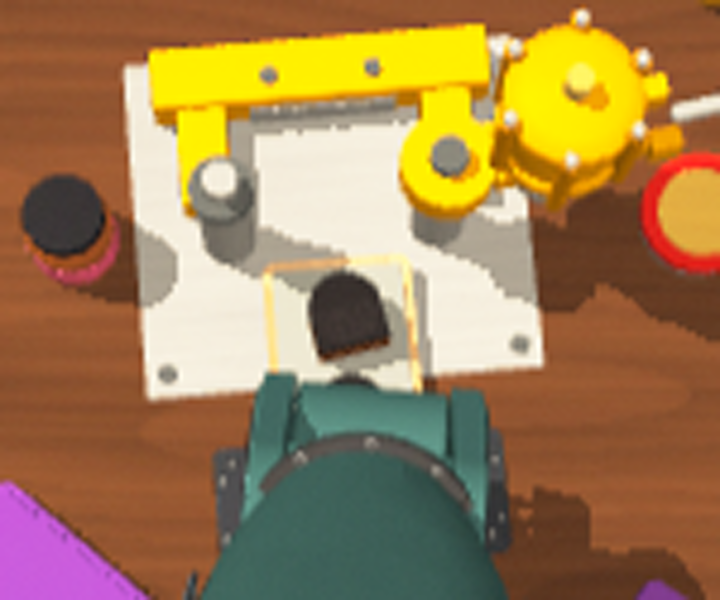

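The board's far corners are at (264,268) and (410,257). Extended forward, they leave equal gaps of about 5 px (3 mm) to each pillar, so it is centred and I'll continue.

```bash
python3 -m creep '[{"linear":[0.003,0,0],"turn":[0,0,0],"gripper":0.2},{"linear":[0.003,0,0],"turn":[0,0,0],"gripper":0.2},{"linear":[0.003,0,0],"turn":[0,0,0],"gripper":0.2},{"linear":[0.003,0,0],"turn":[0,0,0],"gripper":0.2},{"linear":[0.003,0,0],"turn":[0,0,0],"gripper":0.2},{"linear":[0.003,0,0],"turn":[0,0,0],"gripper":0.2},{"linear":[0.003,0,0],"turn":[0,0,0],"gripper":0.2},{"linear":[0.003,0,0],"turn":[0,0,0],"gripper":0.2}]' | grep -E 'pos|force:'
python3 -m creep '[{"linear":[0.003,0,0],"turn":[0,0,0],"gripper":0.2},{"linear":[0.003,0,0],"turn":[0,0,0],"gripper":0.2},{"linear":[0.003,0,0],"turn":[0,0,0],"gripper":0.2},{"linear":[0.003,0,0],"turn":[0,0,0],"gripper":0.2},{"linear":[0.003,0,0],"turn":[0,0,0],"gripper":0.2},{"linear":[0.003,0,0],"turn":[0,0,0],"gripper":0.2}]' | grep -E 'pos|force:'
python3 - <<'E'
from h import *
s=read_state();print(w2p(s['tool_pos']),s['force'],s['torque'])
E
```

```text
tool_pos: [0.492, -0.0114, 0.1984]
force: [-0.8, -1.2, -1.0]
grip_force: 0.9
tool_pos: [0.5099, -0.0097, 0.1984]
force: [-1.8, -0.9, -1.7]
grip_force: 0.9
[-0.15876887  0.00024519] [-1.79219795 -0.93157764 -1.67233064] [-0.07640878  0.47287972 -0.01377637]
```

```bash
python3 -m creep '[{"linear":[0.004,0,0],"turn":[0,0,0],"gripper":0.2},{"linear":[0.004,0,0],"turn":[0,0,0],"gripper":0.2},{"linear":[0.004,0,0],"turn":[0,0,0],"gripper":0.2},{"linear":[0.004,0,0],"turn":[0,0,0],"gripper":0.2},{"linear":[0.004,0,0],"turn":[0,0,0],"gripper":0.2},{"linear":[0.004,0,0],"turn":[0,0,0],"gripper":0.2},{"linear":[0.004,0,0],"turn":[0,0,0],"gripper":0.2}]' | grep -E 'pos|force:'
python3 -m creep '[{"linear":[0.004,0,0],"turn":[0,0,0],"gripper":0.2},{"linear":[0.004,0,0],"turn":[0,0,0],"gripper":0.2},{"linear":[0.004,0,0],"turn":[0,0,0],"gripper":0.2},{"linear":[0.004,0,0],"turn":[0,0,0],"gripper":0.2},{"linear":[0.004,0,0],"turn":[0,0,0],"gripper":0.2},{"linear":[0.002,0,0],"turn":[0,0,0],"gripper":0.2},{"linear":[0.002,0,0],"turn":[0,0,0],"gripper":0.2}]' | grep -E 'pos|force:'
python3 - <<'E'
from h import *
s=read_state();print(w2p(s['tool_pos']),s['force'],s['torque'])
E
```

```text
tool_pos: [0.5379, -0.0071, 0.1984]
force: [-1.8, -0.3, 0.5]
grip_force: 1.2
tool_pos: [0.5615, -0.0048, 0.1985]
force: [-3.4, 0.1, 2.7]
grip_force: 1.8
[-0.10691127  0.00024752] [-3.39545942  0.05753707  2.65959374] [-0.12030541  0.79909236 -0.01587858]
```

```bash
python3 -m creep '[{"linear":[0.002,0,0],"turn":[0,0,0],"gripper":0.2},{"linear":[0.002,0,0],"turn":[0,0,0],"gripper":0.2},{"linear":[0.0015,0,0],"turn":[0,0,0],"gripper":0.2},{"linear":[0.001,0,0],"turn":[0,0,0],"gripper":0.2}]' | grep -E 'pos|force:'
python3 -m creep '[{"linear":[0.001,0,0],"turn":[0,0,0],"gripper":0.2},{"linear":[0.001,0,0],"turn":[0,0,0],"gripper":0.2}]' | grep -E 'pos|force:'
python3 -m creep '[{"linear":[0.001,0,0],"turn":[0,0,0],"gripper":0.2}]' | grep -E 'pos|force:'
python3 - <<'E'
from h import *
s=read_state();print(w2p(s['tool_pos']),s['force'],s['torque'])
E
```

```text
tool_pos: [0.568, -0.0042, 0.1984]
force: [-4.1, 0.3, 2.4]
grip_force: 1.9
tool_pos: [0.57, -0.004, 0.1985]
force: [-3.3, -1.2, 3.0]
grip_force: 1.8
tool_pos: [0.571, -0.0039, 0.1984]
force: [-4.0, 0.1, 2.1]
grip_force: 1.8
[-0.09739714  0.00024561] [-4.00994547  0.13005989  2.12289762] [-0.08727723  0.77009175 -0.03355011]
```

Not at the stop yet, so I'll continue in 1 mm steps and watch for a force rise.

```bash
python3 -m creep '[{"linear":[0.001,0,0],"turn":[0,0,0],"gripper":0.2},{"linear":[0.0005,0,0],"turn":[0,0,0],"gripper":0.2}]' | grep -E 'pos|force:'
python3 -m creep '[{"linear":[0.001,0,0],"turn":[0,0,0],"gripper":0.2}]' | grep -E 'pos|force:'
python3 -m creep '[{"linear":[0.001,0,0],"turn":[0,0,0],"gripper":0.2}]' | grep -E 'pos|force:'
```

```text
tool_pos: [0.5721, -0.0038, 0.1983]
force: [-8.4, -0.8, 5.5]
grip_force: 4.3
tool_pos: [0.5725, -0.0038, 0.1981]
force: [-13.9, -3.2, 10.4]
grip_force: 7.4
tool_pos: [0.5729, -0.0037, 0.1979]
force: [-18.9, -3.4, 13.1]
grip_force: 9.9
```

```bash
python3 -m creep '[{"linear":[0.001,0,0],"turn":[0,0,0],"gripper":0.2},{"linear":[0,0,0],"turn":[0,0,0],"gripper":0.2},{"linear":[0,0,0],"turn":[0,0,0],"gripper":0.2}]' | grep -E 'pos|rot|force:'
python3 - <<'E'
from h import *
s=read_state();print(w2p(s['tool_pos']),yaw(s)-PY,s['force'],s['torque'])
E
```

```text
tool_pos: [0.5733, -0.0037, 0.1977]
tcp_rot: [0.999, 0.047, -0.004, -0.0]
force: [-21.4, -4.4, 15.8]
grip_force: 10.8
[-0.09511905  0.00029282] -90.00795920501906 [-21.43177613  -4.37227194  15.77571892] [-0.75896356  3.79574167 -0.039768  ]
```

```bash
python3 -m creep '[{"linear":[-0.002,0,0],"turn":[0,0,0],"gripper":0.2},{"linear":[-0.002,0,0],"turn":[0,0,0],"gripper":0.2},{"linear":[-0.02,0,0],"turn":[0,0,0],"gripper":0.2},{"linear":[-0.05,0,0],"turn":[0,0,0],"gripper":0.2},{"linear":[0,0,-0.06],"turn":[0,0,0],"gripper":0.2},{"linear":[0,0,-0.06],"turn":[0,0,0],"gripper":0.2},{"linear":[-0.03,0.06,-0.03],"turn":[0,0,0],"gripper":0.2},{"linear":[0,0.06,0],"turn":[0,0,0],"gripper":0.2}]'
python3 -m creep '[{"linear":[0,0.06,0],"turn":[0,0,0],"gripper":0.2},{"linear":[0,0,0],"turn":[0,0,0],"gripper":0.2}]' >/dev/null
python3 - <<'E'
from h import *
c=snap('top','t5');s=snap('scene','s5')
a=cv2.resize(c['image'][115:215,190:310],(720,600),interpolation=2)
cv2.imwrite('pics/t5c.png',a[:,:,::-1])
cv2.imwrite('pics/s5c.png',cv2.resize(s['image'][155:270,200:340],(700,575),interpolation=2)[:,:,::-1])
E
```

```text
time: 18.1
tool_pos: [0.4867, -0.1242, 0.3469]
tcp_rot: [0.999, 0.048, 0.003, 0.001]
force: [1.3, -0.0, -0.9]
finger_gap: 0.0546
grip_force: 0.0
```

View pics/t5c.png

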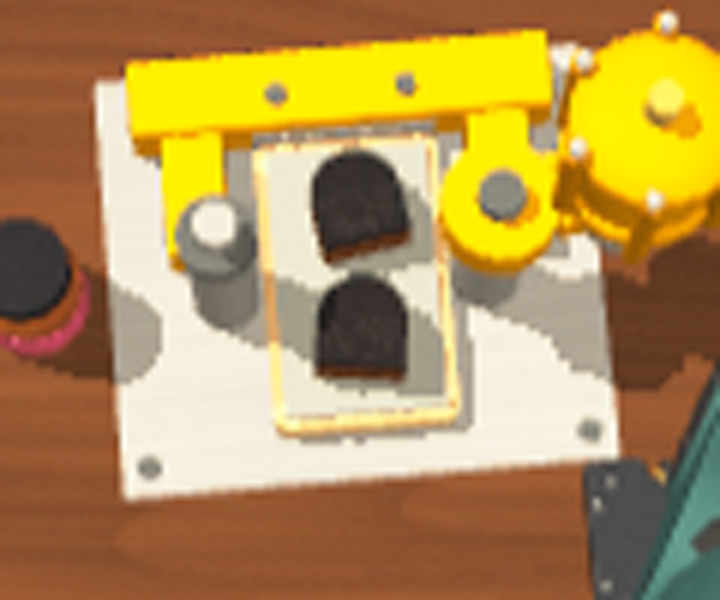

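View pics/s5c.png

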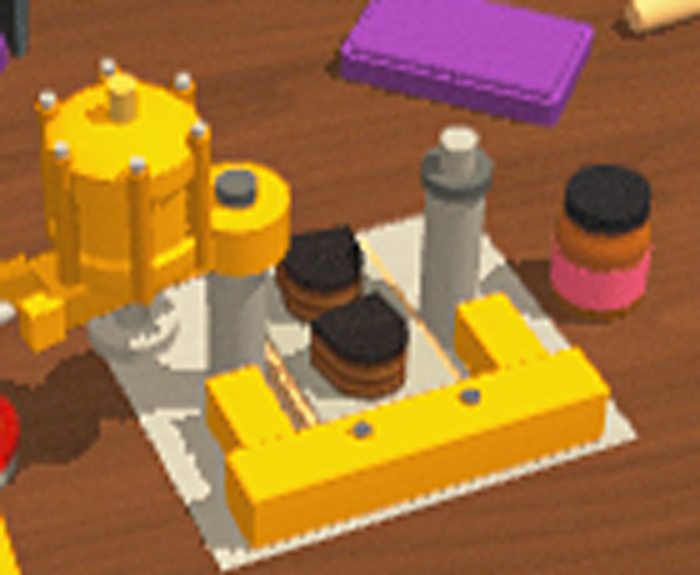

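The board's far edge (255,150)-(435,138) lies flat along the stop and parallel to the casting. Both heels are standing in place, and the arm is clear.

```bash
python3 -c "
from cell import *
print(close_job())"
```

```text
the job is handed in; nothing more can be done
None
```

The board sits square against the back stop between the pillars, with both heels standing on the pad and the arm clear. The job was handed in after about 18 s of robot time; no verdict came back.

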